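# Roll the wooden ridge pole onto the red line

### The job

Bring the pet house's ridge pole to its gluing mark: on the white panel, push the top of the lying wooden pole sideways with a fingertip so that it rolls (rather than slides) until it lies centred over and along the red tape line, then leave it resting there. Never lift it off the panel or roll it off the edge, and leave the two spray cans and the tape roll where they stand.

Things in the scene. Friction and masses are not known exactly. Their poses are not given: they have to be found in the camera images.
- dowel: the ridge pole: loose beech cylinder, 50 mm diameter, 180 mm long, about 0.25 kg, lying on the panel parallel to the tape lines, about midway between them. Origin at its centre (25 mm above the panel top, 43 mm above the bench); x runs along the cylinder. It turns as it rolls: at first its z axis and the black line drawn along it point up. Friction about 0.6; it stops by itself when let go. Travel 45 to 85 mm
- panel: fixed white flat panel, 260 mm (x) by 340 mm (y) by 18 mm thick, flat on the bench; origin at the centre of its underside, top face 18 mm above the bench; its x axis is parallel to the tape lines
- red_line: red tape line flat on the panel, the target: 240 mm long (along its x axis), 5 mm wide, under 1 mm thick, no obstacle. Origin at its middle, on the panel top (18 mm above the bench); y points across the line, the way the pole has to roll (forwards or backwards). It lies on either side of the pole, the blue line on the other
- blue_line: blue tape line of the same size as the red one, on the other side of the pole: not the target
- red_can: loose upright spray can with red body, 54 mm in diameter, 136 mm tall, on the bench beside the panel; origin at the centre of its foot. Leave it alone
- grey_can: loose upright spray can with grey body, 54 mm in diameter, 136 mm tall, on the bench beside the panel; origin at the centre of its foot. Leave it alone
- tape_roll: loose yellow roll of tape, ring 100 mm in outer diameter and 25 mm high, lying flat on the bench to the left (+y) of the panel; origin at the centre of its underside. Leave it alone
Mind the look-alikes: they are no part of the job. What is shaped like the dowel but blue, green or orange is not meant.

How it is judged:
By the outcome, as a careful person would: the job done as asked, in the order asked, and still so for the second after the job is handed in, with the robot touching nothing.
It also fails if it takes over 51 s, if anything falls off the work surface, if the arm or the gripper's body presses on something with over 40 N, if the wrist force passes 120 N, or if a joint passes its speed limit or range.

### The arm

A 6-joint arm with a two-finger parallel gripper is mounted at the origin on the work surface. World frame = base frame: x ahead of the robot, y to its left, z up, the work surface at z = 0. Lengths are in m, angles in rad, forces in N, time in s.
With the tool pointing down it reaches from about 0.375 to 0.9 m from the base axis. Payload 3.1 kg.
Tool frame: the origin (TCP) lies midway between the tips of the shut fingers; the grasp point (between the pads) lies 19 mm behind it; x points along the fingers, z is the direction in which the jaws open and shut, and the axes are right-handed (so a half turn about x gives the same grasp; the last joint's range is limited). The gripper opens to 87 mm and grips with 3 to 60 N. Pads are 19 mm wide; open, the fingers measure 117 mm over their backs; the gripper's body (75 mm by 190 mm) begins 51 mm behind the grasp point.
Start: joints at [-1.288, 0.527, 1.433, -0, 1.181, -0.178], TCP at [0.278, -0.56, 0.223] pointing down, gripper open.
Joint ranges: [-3.08, 3.08], [-0.75, 2.2], [0.22, 2.44], [-1.43, 4.57], [0, 2.65], [-2.85, 2.85]. Speed limits (rad/s): [2.79, 2.79, 3.14, 3.14, 3.14, 3.14].

### API

Orientations are given as a unit quaternion [x, y, z, w].
In Python, from rig import readout, imaging, robot gives the robot as it stands. The module is installed in compiled form; this text tells all that it offers.
- The arm moves only by the tool play_rows, never from a script. Its argument "rows" is text: rows parted by semicolons, each of 7 numbers parted by spaces: the turn, a rotation vector about the tool's x, y, z in rad, then the shift along the tool's x, y, z in mm, then the closure, from 0 (fully open) to 1 (shut). In form: ax ay az tx ty tz gripper; .... A call has 1 to 8 rows; each row shifts and turns the commanded pose from where the row before left it, along the tool's axes as they then stand; what a row does not reach is not made up. A row lasts 1/12 s, in which the tool goes at most 41.7 mm and 7.16 degrees, less where a joint would pass 70% of its speed; a pose out of reach is approached as far as the arm can. A call with a gripper value outside its range is refused whole. The fingers move at their own pace and stop on an object; "squeeze" is the grip in N (left out, the last holds). Time passes only in rows, so rows that do not move let the fingers close. It gives the time, the measured TCP pose, the force and the opening at its end, in the units of the state.
- readout.get_obs(): the state, without advancing time (a new reading comes with each control period).
- imaging.camera(name): name is "scene" or "side" or "wrist"; returns the picture (420x560x3 uint8, blue, green, red); there is no depth.
- imaging.camera_info(name): a dict with "K" (3x3 intrinsics, pixels), "world_to_cam" (4x4, takes a point from world to camera coordinates). Camera axes: x right, y down, z forward; pixel columns grow to the right and rows downward; lengths in m; the calibration is good to about 2 mm. A picture is of the moment at which its call begins: read the wrist's pose just before it. camera_info takes no time and is no camera call; for the wrist camera it gives the pose at the moment of the call.
- robot.hand_in(): hands the job in, once; it reports no verdict.
The state is a dict: "time": time; "q": joint angles; "joint_velocities": joint speeds; "joint_torque": joint torques, N m; "position": TCP position; "tool_rot": TCP orientation; "ft_force": force on the tool from outside, world axes, zero at the start; "moment": the same for the moment, N m; "grip_width": finger opening in m.
Only numpy, scipy, OpenCV 4.12 (cv2) and the standard library are available. Lean on these libraries where they do the work, as an engineer would, in place of code of your own. Each camera call takes 0.05 s, during which the arm holds its last target. There are 200 camera calls.

## Working session

There is one attempt and no reset: what is moved stays moved. The work goes in short steps, Python scripts to look and compute and a tool call to move; the robot and the scene stay as the last step left them, time stands still between calls to the robot, and variables do not carry over. Pictures are saved under pics/ and viewed, about 8 in all and at most 12, crops included, and the job is handed in when it is done.

Besides the shell and the picture viewer there is one more tool, called after ">>>" by a JSON object that holds its "method" and its "body", one argument or row to a line. play_rows: Moves the arm, as the interface text tells. Its arguments: {"type":"object","properties":{"rows":{"type":"string"},"squeeze":{"type":"number"}},"required":["rows"]}

```bash
mkdir -p pics; python3 - <<'E'
from rig import readout, imaging
import cv2
for n in ["scene","side"]:
    cv2.imwrite(f"pics/{n}0.png",imaging.camera(n))
    i=imaging.camera_info(n);print(n,i["K"],i["world_to_cam"])
o=readout.get_obs();print({k:o[k] for k in("time","q","position","tool_rot","ft_force","grip_width")})
E
```

```text
scene [[381.40920852   0.         282.7151404 ]
 [  0.         381.40920852 207.167304  ]
 [  0.           0.           1.        ]] [[ 0.11710859  0.99303534 -0.01289889  0.00870419]
 [ 0.80001408 -0.10202547 -0.59124299 -0.32214438]
 [-0.5884412   0.05892035 -0.80639032  1.17663221]
 [ 0.          0.          0.          1.        ]]
side [[526.36929636   0.         284.63945985]
 [  0.         526.36929636 208.37297795]
 [  0.           0.           1.        ]] [[-0.80337986 -0.59531603 -0.01340245  0.32789866]
 [-0.42327125  0.58674692 -0.69034014  0.2797096 ]
 [ 0.4188344  -0.54893249 -0.72336082  1.14860809]
 [ 0.          0.          0.          1.        ]]
{'time': 0.1, 'q': array([-1.28846815e+00,  5.28371104e-01,  1.43378443e+00,  9.53939841e-06,
        1.18141666e+00, -1.78458390e-01]), 'position': array([ 0.27777058, -0.55913509,  0.22166753]), 'tool_rot': array([ 0.37307987,  0.60148539, -0.37213818,  0.60044976]), 'ft_force': array([-0.1113485 , -0.17184385, -0.41378466]), 'grip_width': 0.08707801231509343}
```

View pics/scene0.png

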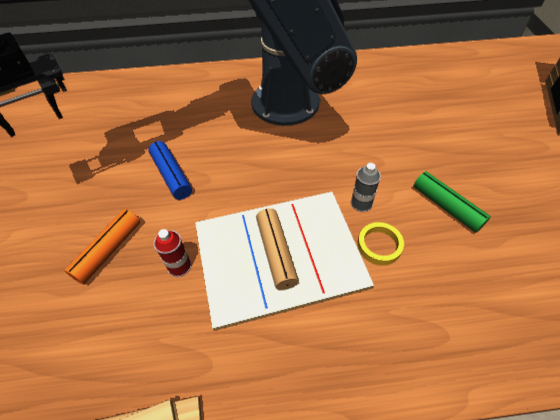

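View pics/side0.png

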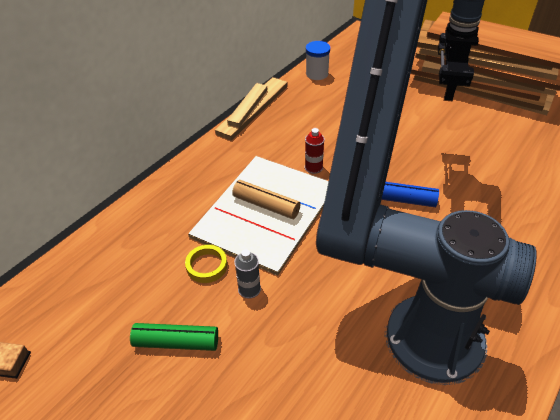

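Scene picture: beech pole with black line on the white panel at (277,248). Its look-alikes are blue (170,170), orange (104,246) and green (451,201), all off the panel, so the choice is the beech one. The red line is at (308,248), on the +y side, and the blue line at (255,260). The side view agrees.

```bash
cat > h.py <<'E'
import numpy as np, cv2
from rig import readout, imaging
def ray(info,px,z):
    K=np.array(info["K"]);T=np.array(info["world_to_cam"]);R=T[:3,:3];c=-R.T@T[:3,3]
    px=np.atleast_2d(np.asarray(px,float))
    d=np.c_[px,np.ones(len(px))]@np.linalg.inv(K).T@R
    return c+d*((z-c[2])/d[:,2])[:,None]
def masks(img):
    h=cv2.cvtColor(img,cv2.COLOR_BGR2HSV);H,S,V=[h[...,i].astype(int) for i in range(3)]
    white=((S<50)&(V>150)).astype(np.uint8)
    n,l,st,_=cv2.connectedComponentsWithStats(white)
    hull=np.zeros(white.shape,np.uint8)
    big=[i for i in range(1,n) if st[i,4]>400 ]
    pts=np.argwhere(np.isin(l,big))[:,::-1].astype(np.int32)
    hp=cv2.convexHull(pts);cv2.fillConvexPoly(hull,hp,1);ins=cv2.erode(hull,np.ones((5,5)))>0
    red=ins&((H<6)|(H>172))&(S>120)&(V>80)
    blue=ins&(H>100)&(H<130)&(S>100)
    wood=ins&(H>7)&(H<24)&(S>70)&(V>50)
    return red,blue,wood,ins,hp
def line(P):
    c=P[:,:2].mean(0);d=np.linalg.svd(P[:,:2]-c,full_matrices=False)[2][0]
    if d[0]<0:d=-d
    t=(P[:,:2]-c)@d;m=c+d*(t.min()+t.max())/2
    return m,np.degrees(np.arctan2(d[1],d[0])),np.ptp(t)
E
cat > m.py <<'E'
from h import *
import sys
n=sys.argv[1]; out=sys.argv[2]
img=imaging.camera(n);I=imaging.camera_info(n)
red,blue,wood,ins,hp=masks(img)
f=lambda m:np.argwhere(m)[:,::-1]
for k,m in(("red",red),("blue",blue)):print(k,line(ray(I,f(m),0.018)))
w=max(cv2.findContours(wood.astype(np.uint8),0,1)[0],key=cv2.contourArea)
wm=np.zeros(ins.shape,np.uint8);cv2.drawContours(wm,[cv2.convexHull(w)],-1,1,-1)
wm2=cv2.erode(wm,np.ones((7,7)))
V=img.max(2)
blk=(wm2>0)&(V<60)
print("wood area",wm.sum(),"black",blk.sum())
if blk.sum()>20:print("black@68",line(ray(I,f(blk),0.068)))
print("wood sil@43",line(ray(I,f(wm>0),0.043)))
v=img.copy();v[red]=(255,255,0);v[blk]=(0,255,0);cv2.drawContours(v,[cv2.convexHull(w)],-1,(255,0,255),1)
x,y,ww,hh=cv2.boundingRect(hp)
c=np.hstack([q[y:y+hh,x:x+ww] for q in(img,v)]);s=min(800/c.shape[1],600/c.shape[0])
cv2.imwrite(f"pics/{out}.png",cv2.resize(c,None,fx=s,fy=s,interpolation=cv2.INTER_CUBIC)[:600,:800]);print("t",readout.get_obs()["time"])
E
python3 m.py scene c1; python3 - <<'E'
from h import *
I=imaging.camera_info("scene")
print("redcan,greycan foot", ray(I,[[178,270],[363,205]],0.0), "cap",ray(I,[[165,233],[371,167]],0.136))
E
```

```text
red (array([ 0.51889399, -0.01605919]), np.float64(8.408401664427872), np.float64(0.23604284380518112))
blue (array([ 0.53635273, -0.13681924]), np.float64(8.445165630172102), np.float64(0.2367913535186359))
wood area 1920 black 41
black@68 (array([ 0.53409139, -0.08536186]), np.float64(8.420393167997597), np.float64(0.16166830418646672))
wood sil@43 (array([ 0.5276607 , -0.08624274]), np.float64(8.301307962991988), np.float64(0.20622325119795648))
t 0.15
redcan,greycan foot [[ 0.53725919 -0.30505667  0.        ]
 [ 0.41408837  0.14193629  0.        ]] cap [[ 0.527623   -0.29886239  0.136     ]
 [ 0.41119559  0.13871608  0.136     ]]
```

View pics/c1.png

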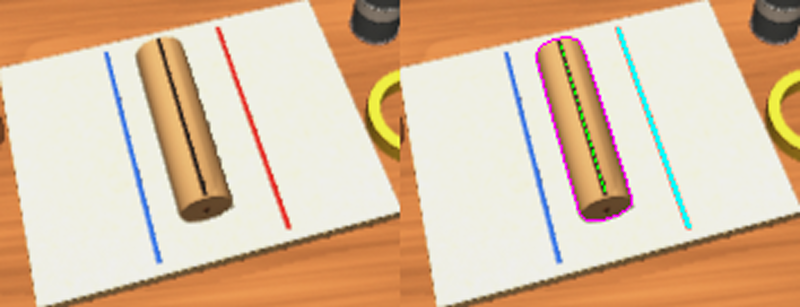

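The crop confirms the beech pole: black line on top, magenta outline correct, red line (cyan) to the +y side. Travel is about 71 mm. Plan: shut the fingers with the jaw axis across the pole, so the flat tip bears on its top, and roll it in several short strokes, each moving the tip twice the pole's travel.

```bash
cat > go.py <<'E'
from h import *
from scipy.spatial.transform import Rotation as Ro
import sys
YAW=np.radians(8.42);D=np.array([np.cos(YAW),np.sin(YAW),0]);N=np.array([-D[1],D[0],0])
def delta(s,n,z,pr=True):
    o=readout.get_obs();R=Ro.from_quat(o["tool_rot"]).as_matrix()
    p=o["position"];cur=(p@D,p@N,p[2])
    best=None
    for sg in(1,-1):
        zt=sg*N;xt=np.array([0,0,-1.]);G=np.c_[xt,np.cross(zt,xt),zt]
        rv=Ro.from_matrix(R.T@G).as_rotvec()
        if best is None or np.linalg.norm(rv)<np.linalg.norm(best[0]):best=(rv,G)
    t=s*D+n*N;t[2]=z
    np.set_printoptions(precision=4,suppress=True)
    print("t",round(o["time"],2),"s,n,z",np.round(cur,4),"F",o["ft_force"],"q",o["q"],"w",o["grip_width"])
    print("rotvec",best[0],"deg",np.degrees(np.linalg.norm(best[0])),"shift in final tool axes mm",best[1].T@(t-p)*1000, "tool z along N",best[1][:,2]@N)
if __name__=="__main__":delta(*map(float,sys.argv[1:4]))
E
python3 go.py 0.516 -0.176 0.11
```

```text
t 0.15 s,n,z [ 0.1929 -0.5939  0.2218] F [0.0313 0.998  0.361 ] q [-1.2885  0.5283  1.4336 -0.      1.1814 -0.1785] w 0.08709402443393201
rotvec [ 0.3139 -0.0017 -0.    ] deg 17.982744122950095 shift in final tool axes mm [ 111.7881  323.0954 -417.8961] tool z along N -1.0
```

>>> {"method": "play_rows", "body": {
  "rows": "0.105 0 0 0 0 0 1; 0.105 0 0 0 0 0 1; 0.104 0 0 0 0 0 1; 0 0 0 0 16 -21 1; 0 0 0 0 16 -21 1; 0 0 0 0 16 -21 1; 0 0 0 0 16 -21 1; 0 0 0 0 16 -21 1",
  "squeeze": 10
}}

```text
time: 0.82
position: [0.342, -0.4429, 0.2222]
tool_rot: [0.462, 0.535, -0.462, 0.535]
ft_force: [0.6, 0.1, 0.5]
grip_width: 0.042
```

>>> {"method": "play_rows", "body": {
  "rows": "0 0 0 0 22 -28 1; 0 0 0 0 22 -28 1; 0 0 0 0 22 -28 1; 0 0 0 0 22 -28 1; 0 0 0 0 22 -28 1; 0 0 0 0 22 -28 1; 0 0 0 0 22 -28 1; 0 0 0 0 22 -28 1"
}}

```text
time: 1.48
position: [0.4835, -0.1951, 0.2224]
tool_rot: [0.462, 0.535, -0.462, 0.535]
ft_force: [1.1, -0.9, -0.2]
grip_width: 0.001
```

```bash
python3 go.py 0.516 -0.176 0.11
```

```text
t 1.48 s,n,z [ 0.4497 -0.2638  0.2224] F [ 1.0985 -0.8625 -0.1968] q [-0.5981  0.3889  1.6904  0.0001  1.0626  0.826 ] w 0.0010016961586942466
rotvec [-0.0003 -0.0003  0.0002] deg 0.028628542056443537 shift in final tool axes mm [112.4369  66.2758 -87.8177] tool z along N -1.0
```

>>> {"method": "play_rows", "body": {
  "rows": "0 0 0 0 16 -20 1; 0 0 0 0 16 -20 1; 0 0 0 0 16 -20 1; 0 0 0 30 8 -10 1; 0 0 0 30 0 0 1; 0 0 0 30 0 0 1; 0 0 0 10 0 0 1; 0 0 0 0 0 0 1"
}}

```text
time: 2.15
position: [0.5261, -0.1184, 0.1199]
tool_rot: [0.461, 0.538, -0.463, 0.533]
ft_force: [-0.0, -0.5, -0.1]
grip_width: 0.0007
```

```bash
python3 go.py 0.516 -0.176 0.070; python3 m.py scene c2; python3 -c "
from h import *
a=imaging.camera('side');cv2.imwrite('pics/s2.png',cv2.resize(a[120:320,170:450],None,fx=2.8,fy=2.8))"
```

```text
t 2.15 s,n,z [ 0.5031 -0.1942  0.1199] F [-0.0087 -0.4761 -0.1299] q [-0.4287  0.563   1.7372 -0.      0.8484  0.9952] w 0.0006830430453026666
rotvec [-0.     -0.0038  0.0059] deg 0.40208056272500675 shift in final tool axes mm [ 49.8806  12.9354 -18.1907] tool z along N -1.0
red (array([ 0.51890092, -0.01609906]), np.float64(8.495864383523811), np.float64(0.23604451138075278))
blue (array([ 0.54945318, -0.1348683 ]), np.float64(8.49484531306875), np.float64(0.210304739184072))
wood area 1699 black 47
black@68 (array([ 0.54759668, -0.08354369]), np.float64(8.621469960517178), np.float64(0.13441526479784904))
wood sil@43 (array([ 0.54110445, -0.08385865]), np.float64(7.281874443296777), np.float64(0.17907887692491836))
t 2.2
```

View pics/s2.png

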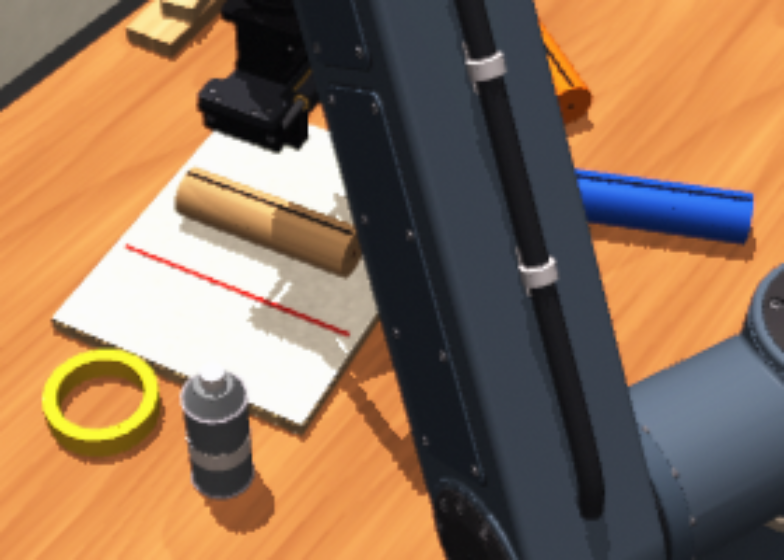

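>>> {"method": "play_rows", "body": {
  "rows": "0 -0.004 0.006 0 6 -10 1; 0 0 0 0 7 -11 1; 0 0 0 20 0 0 1; 0 0 0 20 0 0 1; 0 0 0 4 0 0 1; 0 0 0 0 0 0 1"
}}

```text
time: 2.75
position: [0.5381, -0.0958, 0.0784]
tool_rot: [0.462, 0.534, -0.461, 0.537]
ft_force: [-0.9, -0.2, -0.0]
grip_width: 0.0005
```

```bash
python3 go.py 0.516 -0.173 0.068; python3 - <<'E'
from h import *
from go import D,N
P=ray(imaging.camera_info("side"),[[237.1,181.4],[295.7,202.9]],.068);print(P@D,P@N)
P=ray(imaging.camera_info("scene"),[[0,0]],.068)
E
```

```text
t 2.75 s,n,z [ 0.5183 -0.1736  0.0784] F [-0.859  -0.1841 -0.0131] q [-0.3806  0.6349  1.7535 -0.0003  0.7474  1.043 ] w 0.0005023476809085565
rotvec [ 0.0006  0.0031 -0.0049] deg 0.3367608633622972 shift in final tool axes mm [10.3873 -2.286  -0.5684] tool z along N -1.0
[0.60087613 0.42610178] [-0.16260133 -0.16329337]
```

>>> {"method": "play_rows", "body": {
  "rows": "0 0.003 -0.005 6 -4 0 1; 0 0 0 2 0 0 1; 0 0 0 1 0 0 1; 0 0 0 0.7 0 0 1; 0 0 0 0 0 0 1; 0 0 0 0 0 0 1"
}}

```text
time: 3.25
position: [0.5346, -0.0977, 0.0691]
tool_rot: [0.462, 0.535, -0.462, 0.536]
ft_force: [-0.1, 0.1, 0.0]
grip_width: 0.0001
```

```bash
python3 go.py 0.514 -0.173 0.068
```

```text
t 3.25 s,n,z [ 0.5146 -0.1749  0.0691] F [-0.1374  0.0667  0.0058] q [-0.3862  0.649   1.763  -0.0005  0.7275  1.0384] w 0.0001350282014757696
rotvec [-0.0004  0.0013 -0.0016] deg 0.12137139132723156 shift in final tool axes mm [ 1.1441 -0.5632 -1.8953] tool z along N -1.0
```

>>> {"method": "play_rows", "body": {
  "rows": "0 0 0 0.5 0 0 1; 0 0 0 0.5 0 0 1; 0 0 0 0.4 0 0 1; 0 0 0 0 0 0 1"
}}

```text
time: 3.58
position: [0.5345, -0.0977, 0.0677]
tool_rot: [0.462, 0.535, -0.462, 0.536]
ft_force: [0.3, -0.3, 1.4]
grip_width: 0.0006
```

>>> {"method": "play_rows", "body": {
  "rows": "0 0 0 0.4 0 0 1; 0 0 0 0 0 0 1"
}}

```text
time: 3.75
position: [0.5346, -0.0978, 0.0676]
tool_rot: [0.462, 0.535, -0.462, 0.536]
ft_force: [-0.9, -0.7, 4.0]
grip_width: 0.0003
```

>>> {"method": "play_rows", "body": {
  "rows": "0 0 0 0.3 0 0 1; 0 0 0 0 0 -2 1; 0 0 0 0 0 -3 1; 0 0 0 0 0 -4 1; 0 0 0 0 0 -4 1; 0 0 0 0 0 -4 1; 0 0 0 0 0 -3 1; 0 0 0 0 0 0 1"
}}

```text
time: 4.42
position: [0.5317, -0.0774, 0.0683]
tool_rot: [0.462, 0.535, -0.462, 0.536]
ft_force: [-2.8, -0.2, 11.7]
grip_width: 0.0005
```

```bash
python3 go.py 0.514 -0.125 0.068; python3 m.py scene c3
```

```text
t 4.42 s,n,z [ 0.5147 -0.1545  0.0683] F [-2.7752 -0.2281 11.6891] q [-0.3524  0.6453  1.7795 -0.0008  0.7141  1.0715] w 0.000498336443180577
rotvec [ 0.0006  0.0018 -0.0022] deg 0.16384660324546357 shift in final tool axes mm [  0.2554  -0.662  -29.4736] tool z along N -1.0
red (array([ 0.54307462, -0.012528  ]), np.float64(8.487568976064729), np.float64(0.18717215640567975))
blue (array([ 0.54395596, -0.1356239 ]), np.float64(8.413819400600488), np.float64(0.22139663590821212))
wood area 1266 black 66
black@68 (array([ 0.57037002, -0.06288157]), np.float64(17.345425230053568), np.float64(0.08944031665996706))
wood sil@43 (array([ 0.56673192, -0.07044957]), np.float64(8.214463923874309), np.float64(0.12446275169329413))
t 4.4667
```

View pics/c3.png

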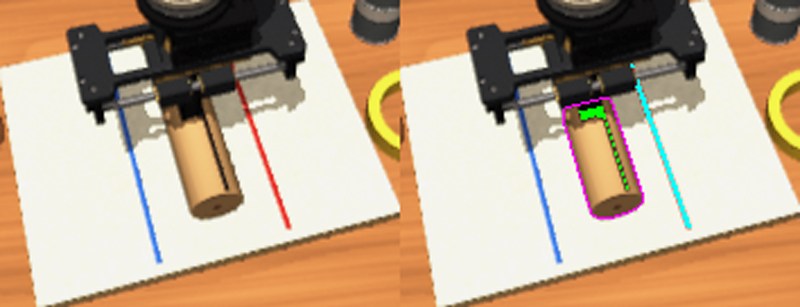

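The picture shows the pole moved towards red with its black line turned over: the tip went 20 mm and the pole 10 mm, so it is rolling purely. Continuing.

>>> {"method": "play_rows", "body": {
  "rows": "0 0 0 0 0 -3 1; 0 0 0 0 0 -4 1; 0 0 0 0 0 -4 1; 0 0 0 0 0 -4 1; 0 0 0 0 0 -4 1; 0 0 0 0 0 -3 1; 0 0 0 0 0 0 1; 0 0 0 0 0 0 1"
}}

```text
time: 5.13
position: [0.5286, -0.0557, 0.0678]
tool_rot: [0.462, 0.535, -0.462, 0.536]
ft_force: [-1.0, -0.0, 9.9]
grip_width: 0.0002
```

```bash
python3 go.py 0.514 -0.152 0.073; python3 m.py scene c4
```

```text
t 5.13 s,n,z [ 0.5147 -0.1325  0.0678] F [-1.0391 -0.0343  9.866 ] q [-0.3151  0.6413  1.7944 -0.0004  0.7033  1.1088] w 0.00023454172504701443
rotvec [ 0.0002  0.0014 -0.0022] deg 0.14806103045499308 shift in final tool axes mm [-5.2034 -0.7369 19.5391] tool z along N -1.0
red (array([ 0.55980292, -0.01003634]), np.float64(8.557743561848314), np.float64(0.15334925813697975))
blue (array([ 0.56923461, -0.13185018]), np.float64(8.37822035208442), np.float64(0.1702767779307044))
wood area 1840 black 259
black@68 (array([ 0.55700881, -0.04725568]), np.float64(15.160059092762522), np.float64(0.13653677661189995))
wood sil@43 (array([ 0.54637045, -0.0578541 ]), np.float64(4.072551716869856), np.float64(0.16081800847650807))
t 5.1833
```

>>> {"method": "play_rows", "body": {
  "rows": "0 0 0 -3 0 0 1; 0 0 0 -3 0 0 1; 0 0 0 0 0 11 1; 0 0 0 0 0 11 1; 0 0 0 4 0 0 1; 0 0 0 1 0 0 1; 0 0 0 1 0 0 1; 0 0 0 0 0 0 1"
}}

```text
time: 5.85
position: [0.5316, -0.0784, 0.067]
tool_rot: [0.462, 0.535, -0.462, 0.536]
ft_force: [-1.6, -0.4, 5.1]
grip_width: 0.0004
```

>>> {"method": "play_rows", "body": {
  "rows": "0 0 0 0 0 -2 1; 0 0 0 0 0 -4 1; 0 0 0 0 0 -4 1; 0 0 0 0 0 -4 1; 0 0 0 0 0 -4 1; 0 0 0 0 0 -4 1; 0 0 0 0 0 -4 1; 0 0 0 0 0 0 1"
}}

```text
time: 6.52
position: [0.5278, -0.0515, 0.0682]
tool_rot: [0.462, 0.535, -0.462, 0.536]
ft_force: [-1.5, -0.1, 13.8]
grip_width: 0.0005
```

```bash
python3 go.py 0.514 -0.104 0.073; python3 m.py scene c5
```

```text
t 6.52 s,n,z [ 0.5145 -0.1283  0.0682] F [-1.5159 -0.1145 13.8356] q [-0.308   0.6396  1.7971 -0.0008  0.7025  1.1159] w 0.0004878945510881602
rotvec [ 0.0006  0.0015 -0.0019] deg 0.14098044613745914 shift in final tool axes mm [ -4.7931  -0.5263 -24.2716] tool z along N -1.0
red (array([ 0.55983229, -0.01023457]), np.float64(8.677934693418134), np.float64(0.1533552872422443))
blue (array([ 0.56534024, -0.13243086]), np.float64(8.384190247709233), np.float64(0.17815201335096684))
wood area 1454 black 115
black@68 (array([ 0.55521415, -0.03781629]), np.float64(29.992459125795456), np.float64(0.1225321242740821))
wood sil@43 (array([ 0.54603732, -0.04948701]), np.float64(11.308531377966725), np.float64(0.15865238138159354))
t 6.5667
```

View pics/c5.png

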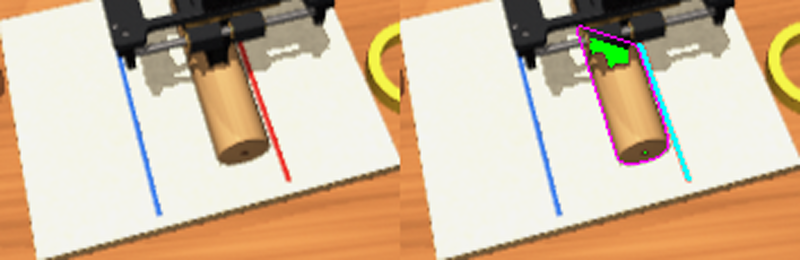

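The pole is still parallel to the line and rolling; the black line is now round the far side. I'll finish this stroke, then retreat and measure clear of the gripper.

>>> {"method": "play_rows", "body": {
  "rows": "0 0 0 0 0 -3 1; 0 0 0 0 0 -4 1; 0 0 0 0 0 -4 1; 0 0 0 0 0 -4 1; 0 0 0 0 0 -4 1; 0 0 0 0 0 -3 1; 0 0 0 0 0 0 1; 0 0 0 -4 0 0 1"
}}

```text
time: 7.23
position: [0.524, -0.0297, 0.0706]
tool_rot: [0.462, 0.535, -0.462, 0.536]
ft_force: [-0.7, -0.4, 0.1]
grip_width: 0.0003
```

>>> {"method": "play_rows", "body": {
  "rows": "0 0 0 -12 0 0 1; 0 0 0 -30 0 0 1; 0 0 0 -34 0 0 1; 0 0 0 0 0 20 1; 0 0 0 0 0 25 1; 0 0 0 0 0 25 1; 0 0 0 0 0 25 1; 0 0 0 0 0 0 1"
}}

```text
time: 7.9
position: [0.5398, -0.1285, 0.1468]
tool_rot: [0.463, 0.533, -0.463, 0.536]
ft_force: [-0.4, -0.5, 0.1]
grip_width: 0.0005
```

```bash
python3 go.py 0.514 -0.129 0.073; python3 m.py scene c6
```

```text
t 7.9 s,n,z [ 0.5152 -0.2062  0.1468] F [-0.3954 -0.452   0.1086] q [-0.4342  0.5345  1.6864 -0.002   0.9157  0.9943] w 0.0005285134578247839
rotvec [-0.0035  0.0041 -0.0033] deg 0.3604523219431641 shift in final tool axes mm [ 73.8339  -1.1599 -77.1872] tool z along N -1.0
red (array([ 0.62024567, -0.00109965]), np.float64(9.366921779016932), np.float64(0.03118232027551568))
blue (array([ 0.54363768, -0.13564424]), np.float64(8.383534903601864), np.float64(0.2220302744588275))
wood area 1884 black 0
wood sil@43 (array([ 0.52372686, -0.04045283]), np.float64(8.380522799463138), np.float64(0.20033993713112475))
t 7.95
```

View pics/c6.png

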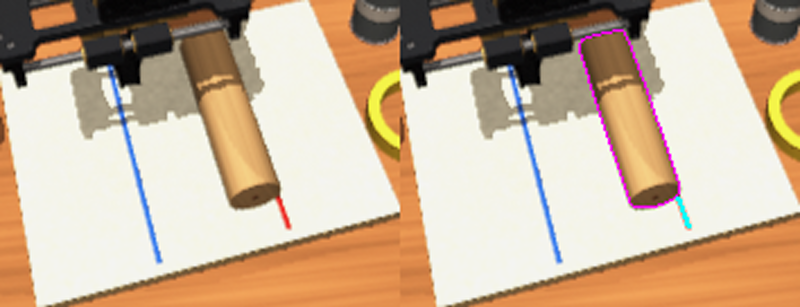

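>>> {"method": "play_rows", "body": {
  "rows": "0 0 0 0 0 -25 1; 0 0 0 0 0 -26 1; 0 0 0 0 0 -26 1; 0 0 0 30 0 0 1; 0 0 0 30 0 0 1; 0 0 0 12 0 0 1; 0 0 0 0 0 0 1; 0 0 0 0 0 0 1"
}}

```text
time: 8.62
position: [0.5259, -0.0469, 0.0739]
tool_rot: [0.461, 0.536, -0.462, 0.535]
ft_force: [0.6, -0.2, 0.4]
grip_width: 0.0001
```

```bash
python3 go.py 0.514 -0.129 0.067
```

```text
t 8.62 s,n,z [ 0.5134 -0.1234  0.0739] F [ 0.6349 -0.1954  0.3646] q [-0.3006  0.6286  1.797  -0.0004  0.7178  1.1229] w 0.00014950850084606158
rotvec [ 0.0006 -0.0006  0.0018] deg 0.11158717958332855 shift in final tool axes mm [6.9455 0.6218 5.5999] tool z along N -1.0
```

>>> {"method": "play_rows", "body": {
  "rows": "0 0 0 0 0.5 3 1; 0 0 0 0 0 3 1; 0 0 0 4 0 0 1; 0 0 0 1.5 0 0 1; 0 0 0 1 0 0 1; 0 0 0 0.5 0 0 1; 0 0 0 0 0 0 1; 0 0 0 0 0 0 1"
}}

```text
time: 9.28
position: [0.5284, -0.0539, 0.0677]
tool_rot: [0.462, 0.535, -0.462, 0.536]
ft_force: [0.1, 0.3, 0.3]
grip_width: 0.0005
```

```bash
python3 go.py 0.514 -0.079 0.067
```

```text
t 9.28 s,n,z [ 0.5148 -0.1307  0.0677] F [0.0784 0.342  0.3136] q [-0.3119  0.6415  1.7944 -0.0006  0.7044  1.1126] w 0.0004532372469428467
rotvec [-0.0002  0.001  -0.001 ] deg 0.08091114193868852 shift in final tool axes mm [  0.7132  -0.8246 -51.6912] tool z along N -1.0
```

>>> {"method": "play_rows", "body": {
  "rows": "0 0 0 0.5 0 -1 1; 0 0 0 0.5 0 0 1; 0 0 0 0.3 0 0 1; 0 0 0 0 0 0 1"
}}

```text
time: 9.62
position: [0.5285, -0.0532, 0.0672]
tool_rot: [0.462, 0.535, -0.462, 0.536]
ft_force: [-1.5, -1.0, 5.8]
grip_width: 0.001
```

```bash
python3 go.py 0.514 -0.0795 0.067
```

```text
t 9.62 s,n,z [ 0.5151 -0.13    0.0672] F [-1.5113 -1.0433  5.805 ] q [-0.3103  0.6423  1.7951 -0.0014  0.702   1.1143] w 0.0010182009796093215
rotvec [ 0.0003  0.0018 -0.0016] deg 0.1381221268579732 shift in final tool axes mm [  0.1592  -1.0574 -50.5238] tool z along N -1.0
```

>>> {"method": "play_rows", "body": {
  "rows": "0 0 0 0 0 -2 1; 0 0 0 0 0 -4 1; 0 0 0 0 0 -4 1; 0 0 0 0 0 -4 1; 0 0 0 0 0 -4 1; 0 0 0 0 0 -4 1; 0 0 0 0 0 -4 1; 0 0 0 0 0 -3 1"
}}

```text
time: 10.28
position: [0.5244, -0.0242, 0.0682]
tool_rot: [0.462, 0.534, -0.462, 0.537]
ft_force: [-3.0, -0.5, 14.2]
grip_width: 0.0008
```

>>> {"method": "play_rows", "body": {
  "rows": "0 0 0 0 0 -4 1; 0 0 0 0 0 -4 1; 0 0 0 0 0 -4 1; 0 0 0 0 0 -4 1; 0 0 0 0 0 -2 1; 0 0 0 0 0 0 1; 0 0 0 0 0 0 1"
}}

```text
time: 10.87
position: [0.5218, -0.0061, 0.0676]
tool_rot: [0.462, 0.535, -0.462, 0.536]
ft_force: [-1.7, 1.8, 9.8]
grip_width: 0.0008
```

```bash
python3 go.py 0.514 -0.0795 0.067
```

```text
t 10.87 s,n,z [ 0.5153 -0.0824  0.0676] F [-1.6542  1.814   9.8002] q [-0.2258  0.6338  1.819  -0.0006  0.6861  1.1982] w 0.0008456136091252931
rotvec [ 0.0003  0.0013 -0.0023] deg 0.1522670762608293 shift in final tool axes mm [ 0.6083 -1.2539 -2.9163] tool z along N -1.0
```

>>> {"method": "play_rows", "body": {
  "rows": "0 0 0 0 0 -2 1; 0 0 0 0 0 0 1; 0 0 0 0 0 0 1; 0 0 0 -2 0 0 1; 0 0 0 -10 0 0 1; 0 0 0 -30 0 0 1; 0 0 0 -35 0 0 1; 0 0 0 0 0 0 1"
}}

```text
time: 11.53
position: [0.525, -0.005, 0.1489]
tool_rot: [0.464, 0.531, -0.46, 0.539]
ft_force: [0.9, 0.2, -0.3]
grip_width: 0.0003
```

>>> {"method": "play_rows", "body": {
  "rows": "0 0 0 -10 0 30 1; 0 0 0 0 0 35 1; 0 0 0 0 0 35 1; 0 0 0 0 0 35 1; 0 0 0 0 0 35 1; 0 0 0 0 0 10 1; 0 0 0 0 0 0 1; 0 0 0 0 0 0 1"
}}

```text
time: 12.2
position: [0.5466, -0.182, 0.1533]
tool_rot: [0.462, 0.535, -0.462, 0.535]
ft_force: [-0.6, 0.9, 0.4]
grip_width: 0.0006
```

```bash
python3 go.py 0.514 -0.0795 0.067;python3 m.py scene c7; python3 - <<'E'
from h import *
a=imaging.camera('side');cv2.imwrite('pics/s7.png',cv2.resize(a[130:330,150:430],None,fx=2.8,fy=2.8))
E
```

```text
t 12.2 s,n,z [ 0.5141 -0.2601  0.1533] F [-0.5645  0.9235  0.3707] q [-0.5155  0.5511  1.6239  0.0005  0.967   0.9095] w 0.0005891833577889802
rotvec [-0.0015 -0.0005  0.    ] deg 0.09182140640795965 shift in final tool axes mm [  86.268    -0.0892 -180.6055] tool z along N -1.0
red (array([ 0.62267704, -0.00068967]), np.float64(9.135183130728857), np.float64(0.026242449959758565))
blue (array([ 0.53634412, -0.1367614 ]), np.float64(8.440403729742227), np.float64(0.2367910936579915))
wood area 1847 black 0
wood sil@43 (array([ 0.51825109, -0.01594378]), np.float64(8.026439463035867), np.float64(0.20652800893673334))
t 12.25
```

View pics/c7.png

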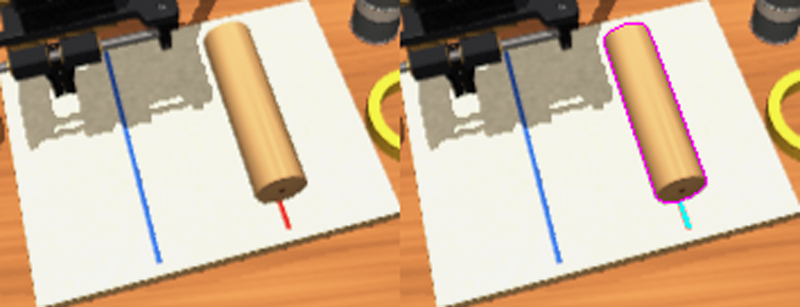

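View pics/s7.png

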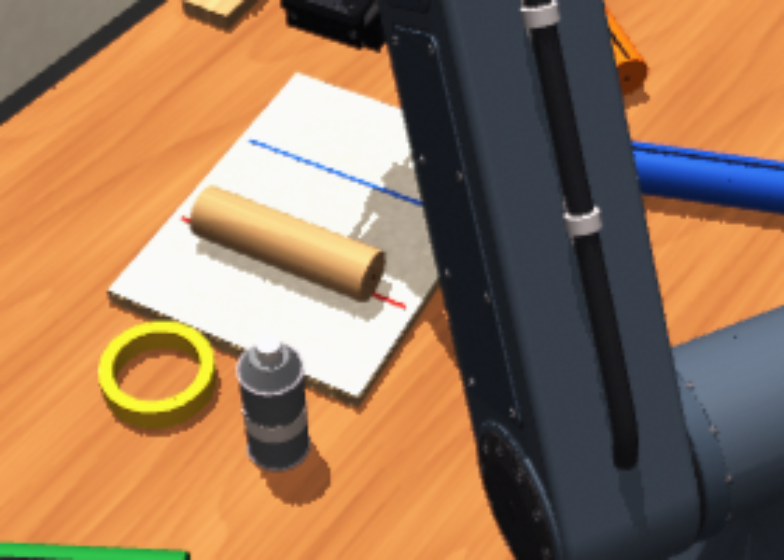

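Both views show the pole lying along the red line, with the tape showing at both ends. The silhouette centre is at n = -91.6 mm against -91.8 mm for the line, with about 0.4° of yaw difference. The grey can and tape roll stand where they were, and the red can was never approached.

```bash
python3 -c "
from rig import robot
print(robot.hand_in())"
```

```text
the job is handed in; nothing more can be done
None
```

The pole now lies on the red tape line, and the job was handed in at about 12.3 s of the 51 s allowed. I rolled it about 71 mm in three strokes, pressing the shut fingertips on its top with about 4–14 N.

- **Rolling:** The tip moved twice as far as the pole in every stroke I measured, and the black line turned over with it. It rolled rather than slid.
- **Position:** The last camera check put the pole's centre within about 0.5 mm of the red line across it, and within about 0.5° of parallel. The calibration itself is only good to about 2 mm.
- **Surroundings:** The gripper was raised clear and touching nothing. The grey can and tape roll looked unmoved in the last pictures. The red can was not in those last pictures, but the tool crossed its area only at about 0.22 m, above the can, and felt no contact.

No check failed. Some silhouette readings taken mid-stroke were spoiled by the gripper blocking the view, so I measured again with it out of the way.

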